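# Clear the green offcut from the slotting jig into the scrap tray

### The arm

A 6-joint arm with a two-finger parallel gripper is mounted at the origin on the work surface. World frame = base frame: x ahead of the robot, y to its left, z up, the work surface at z = 0. Lengths are in m, angles in rad, forces in N, time in s.
With the tool pointing down it reaches from about 0.375 to 0.9 m from the base axis. Payload 3.1 kg.
Tool frame: the origin (TCP) lies on the centre line of the jaws, within the pads' length; the fingertips stand bot.tips_ahead ahead of it and the grasp point (between the pads) lies 11 mm behind it (bot.tips_ahead is the distance from the TCP to the fingertips, in m); z points along the fingers, y is the line along which they close (so a half turn about z gives the same grasp; the last joint's range is limited). The gripper opens to 85 mm and grips with 20 to 120 N. Pads are 22 mm wide; open, the fingers measure 114 mm over their backs; the gripper's body (76 mm by 85 mm) begins 54 mm behind the grasp point. The pads swing forward as they close: fully open they stand 13 mm farther back than shut.
Start: joints at [-1.335, 0.527, 1.433, -0, 1.181, -0.178], TCP at [0.252, -0.572, 0.239] pointing down, gripper open.
Joint ranges: [-3.08, 3.08], [-0.75, 2.2], [0.22, 2.44], [-1.43, 4.57], [0, 2.65], [-2.85, 2.85]. Speed limits (rad/s): [2.79, 2.79, 3.14, 3.14, 3.14, 3.14].

### API

Orientations are given as [roll, pitch, yaw] about the fixed x, y, z axes, in that order (R = Rz(yaw) Ry(pitch) Rx(roll)).
In Python, from plant import bot, cams, workorder gives the robot as it stands.
- The arm moves only by the shell command python3 -m handwheel 'ROWS' [FORCE]. ROWS is JSON, a list of rows, each a list of 7 numbers: the shift along the tool's x, y, z in m, then the turn, a rotation vector about the tool's x, y, z in degrees, then the closure, from 0 (fully open) to 1 (shut). A call has 1 to 10 rows; each row shifts and turns the commanded pose from where the row before left it, along the tool's axes as they then stand; what a row does not reach is not made up. A row lasts 1/10 s, in which the tool goes at most 50 mm and 8.59 degrees, less where a joint would pass 70% of its speed; a pose out of reach is approached as far as the arm can. A call is refused whole if a number of a shift passes 0.05 or a number of a turn 8.59, either way. A call with a gripper value outside its range is refused whole. The fingers move at their own pace and stop on an object; FORCE is the grip in N (left out, the last holds). Time passes only in rows, so rows that do not move let the fingers close. It gives the time, the measured TCP pose, the force, the opening and the grip force at its end, in the units of the state.
- bot.observe(): the state, without advancing time (a new reading comes with each control period).
- cams.camera(name): name is "scene" or "side" or "wrist"; returns a dict with "img" (480x640x3 uint8, red, green, blue), "vertical_fov" (degrees; the focal length in pixels is half the picture's height over the tangent of half this angle, whatever the lens; pixels are square), "cx", "cy" (the principal point, pixels), "extrinsics" (4x4, takes a point from camera to world coordinates). Camera axes: x right, y down, z forward; pixel columns grow to the right and rows downward; lengths in m; the calibration is good to about 2 mm. A picture is of the moment at which its call begins. There is no depth.
- workorder.hand_in(): hands the job in; it is judged then, once.
The state is a dict: "clock": time; "qpos": joint angles; "qd": joint speeds; "effort": joint torques, N m; "ee_pos": TCP position; "orientation": TCP orientation; "contact_force": force on the tool from outside, world axes, zero at the start; "moment": the same for the moment, N m; "width": finger opening in m; "grip_force": force on a finger pad.
Only numpy, scipy, OpenCV 4.12 (cv2) and the standard library are available. Lean on these libraries where they do the work, as an engineer would, in place of code of your own. Each camera call takes 0.05 s, during which the arm holds its last target. There are 200 camera calls.

### The job

Push the orange scrap tray along the bench until it sits snugly and squarely against the open end of the raised slotting jig. Then, pressing only lightly on its face, slide the green offcut along its slot and over that edge so that it drops into the tray - do not pick it up, and do not crush it. Leave the two wooden ribs in their slots and everything else on the bench where it is.

Things in the scene. Friction and masses are not known exactly. Their poses are not given: they have to be found in the camera images.
- jig: fixed wooden jig 190 (x) x 160 (y) x 136 (z) mm on four screw feet that lift it 2 to 22 mm off the bench; origin under its centre at the bottom of its legs. Three slots 50 mm wide run along its y axis at x = -60, 0, +60 mm; floor at z = 130 mm, rails between them 10 mm wide, top at z = 136 mm. Slots are closed at -y (10 mm wall) and open at +y, the edge (y = +80 mm), where parts drop off; the legs stand back 5 mm under it.
- offcut_mid (a point): centre (half-way up) of the loose green offcut, 44 (x) x 100 (y) x 6 (z) mm, about 30 g, flush with the rails in one of the slots, 2 to 10 mm of gap behind its tail (too little for a finger). The slot is waxed (friction about 0.3): a fingertip pressing on it at 3 to 10 N drags it along; over 15 N crushes it. Let go with its centre past the edge, it tips off.
- rib_a_mid (a point): centre of a bare wood rib of the same size as the offcut, with three round holes, lying loose in another slot; to be left
- rib_b_mid (a point): centre of the second such rib, in the remaining slot; to be left
- tray: orange open scrap tray, outside 250 (x) x 160 (y) mm, 60 mm high, walls and floor 6 mm, about 0.45 kg, loose on the bench; origin under its centre. It starts 40 to 80 mm clear of the jig's open end, its long -y side facing the jig and turned up to 0.1 rad from parallel; it slides on the bench when pushed low on its far (+y) side; a push through one narrow point can leave it askew, a push with two well-spread fingers squares it up.
- glue: white glue bottle, 44 mm across, 130 mm high, origin at the underside; bystander
- pins: glass jar, 56 mm across, 60 mm high; bystander
- sander: cork-faced sanding block 70 x 120 x 45 mm; bystander
- driver: screwdriver lying on the bench; bystander
- mug: blue mug 80 mm across, 95 mm high; bystander
Mind the look-alikes: they are no part of the job. Of the things like the part that bears offcut_mid, leave any that is blue; of the rest the larger one is meant.

How it is judged:
By the outcome, as a careful person would: the job done as asked, in the order asked, and still so for the second after the job is handed in, with the robot touching nothing.
It also fails if it takes over 72 s, if anything falls off the work surface, if the arm or the gripper's body presses on something with over 40 N, if the wrist force passes 120 N, or if a joint passes its speed limit or range.

## Working session

There is one attempt and no reset: what is moved stays moved. The work goes in short steps, Python scripts to look and compute and a shell command to move; the robot and the scene stay as the last step left them, time stands still between calls to the robot, and variables do not carry over. Pictures are saved under pics/ and viewed, at most 10 in all, crops included, and the job is handed in when it is done.

```bash
mkdir -p pics; ls
python3 - <<'E'
from plant import bot,cams,workorder
import cv2,json,pickle
d={}
for n in ("scene","side","wrist"):
    c=cams.camera(n); d[n]=c
    cv2.imwrite(f"pics/{n}0.png",c["img"][:,:,::-1]); print(n,c["vertical_fov"],c["cx"],c["cy"],c["extrinsics"])
pickle.dump(d,open("v0.pkl","wb"))
print(bot.observe(),bot.tips_ahead)
E
```

```text
pics
scene 52.53712726447212 319.0878816326445 236.6535054772122 [[-0.09400122  0.73941186 -0.66665873  1.32930468]
 [ 0.99556562  0.07222656 -0.06026953 -0.08466784]
 [ 0.00358646 -0.66936793 -0.74292242  0.93607283]
 [ 0.          0.          0.          1.        ]]
side 54.313534701288695 316.3512659523931 233.55889188400326 [[-9.88134403e-01 -1.01024141e-01  1.15691505e-01  4.59202448e-01]
 [-1.53591406e-01  6.48540503e-01 -7.45523236e-01  6.30996897e-01]
 [ 2.85217780e-04 -7.54446379e-01 -6.56361623e-01  8.11418758e-01]
 [ 0.00000000e+00  0.00000000e+00  0.00000000e+00  1.00000000e+00]]
wrist 69.04470881770915 320.9491813665003 236.6134178861018 [[ 0.4022623  -0.86746809 -0.29271858  0.32629775]
 [-0.91552299 -0.38171981 -0.12691587 -0.53911112]
 [-0.00164101  0.31904406 -0.94773846  0.373159  ]
 [ 0.          0.          0.          1.        ]]
{'clock': 0.15, 'qpos': array([-1.33448162e+00,  5.28298196e-01,  1.43360512e+00, -2.09384592e-06,
        1.18141820e+00, -1.78511081e-01]), 'qd': array([-0.00044629, -0.00114236, -0.00456826, -0.00070342, -0.00093958,
       -0.00078799]), 'effort': array([ 7.77573496e-04, -4.42742550e+01, -1.78276938e+01, -3.46086053e-04,
        5.62459012e-03, -1.69759012e-06]), 'ee_pos': array([ 0.25178584, -0.57144983,  0.23853132]), 'orientation': array([-3.13989092e+00, -3.05079258e-04,  4.14826329e-01]), 'contact_force': array([-0.05214432, -0.63138121,  0.32367591]), 'moment': array([-0.02298582, -0.03501201, -0.03393947]), 'grip_force': 0.0, 'width': 0.08529681823794716} 0.008
```

View pics/scene0.png

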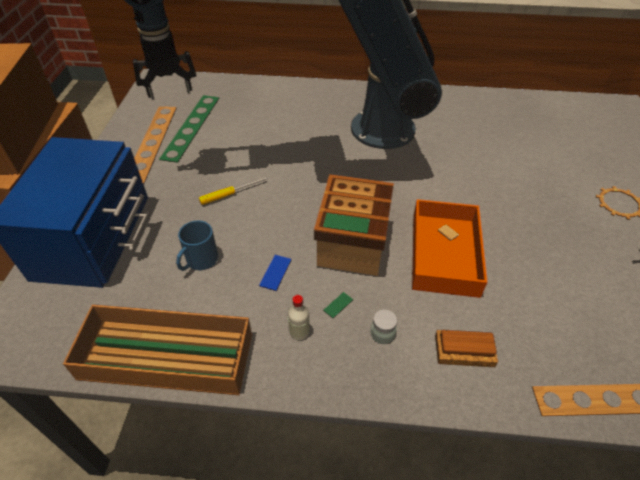

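View pics/side0.png

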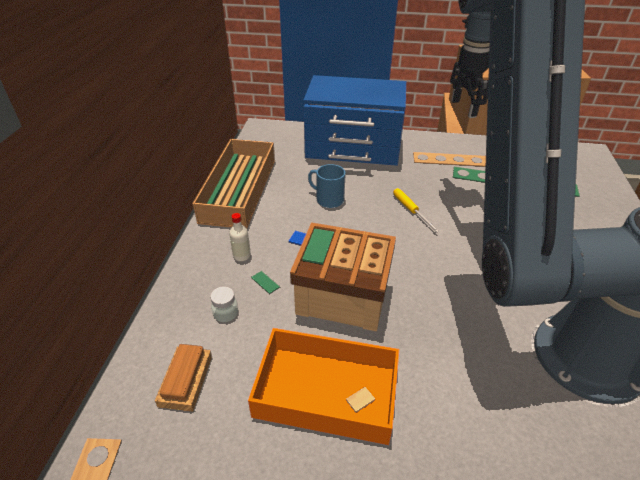

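The scene view shows the jig at about (353,225) with the green offcut in the slot nearest that camera, at (347,223). The tray is at (448,247). The loose blue (275,272) and small green (338,304) pieces are look-alikes. The side view shows the same, with the jig at (343,275) and the tray at (327,385).

Run:
```python
import cv2
a=cv2.imread("pics/scene0.png")[165:315,300:500]; cv2.imwrite("pics/sc.png",cv2.resize(a,(800,600),interpolation=cv2.INTER_CUBIC))
a=cv2.imread("pics/side0.png")[215:443,240:410]; cv2.imwrite("pics/si.png",cv2.resize(a,(447,600),interpolation=cv2.INTER_CUBIC))
```

```text
(no output)
```

View pics/sc.png

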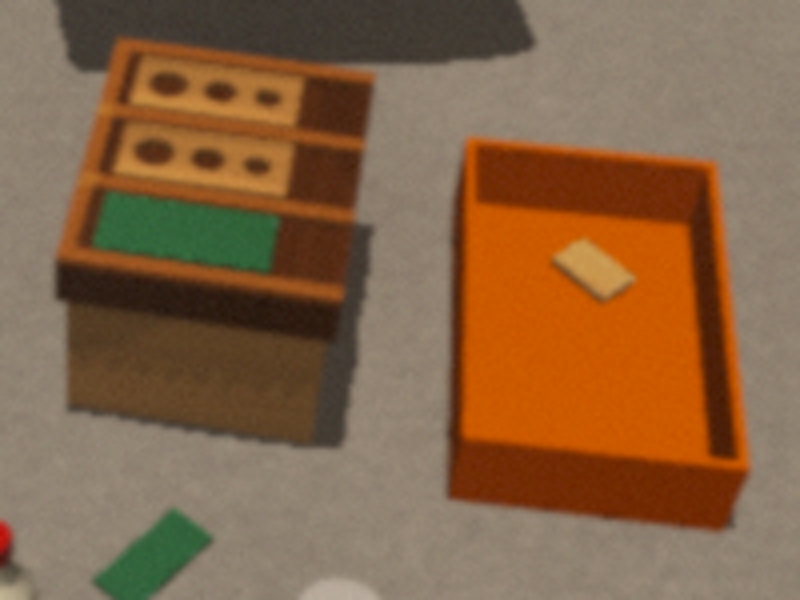

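View pics/si.png

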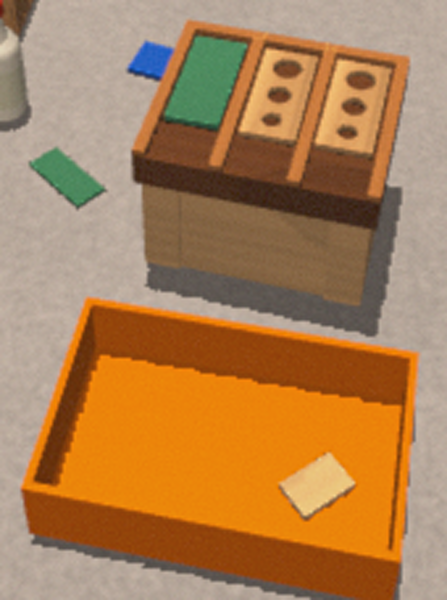

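Corners are clear in both crops. In the scene crop the jig top is (118,40), (375,75), (342,300), (60,258), and the tray rim is (467,138), (717,163), (748,467), (452,441). I'll triangulate these.

```bash
cat > h.py <<'E'
import numpy as np,cv2
def K(c):
    f=240/np.tan(np.radians(c["vertical_fov"]/2)); return np.array([[f,0,c["cx"]],[0,f,c["cy"]],[0,0,1]])
def P(c): return K(c)@np.linalg.inv(c["extrinsics"])[:3]
def tri(c1,p1,c2,p2):
    X=cv2.triangulatePoints(P(c1),P(c2),np.array(p1,float).T,np.array(p2,float).T); return (X[:3]/X[3]).T
def plane(c,p,z):
    R=c["extrinsics"][:3,:3];o=c["extrinsics"][:3,3]
    d=(R@np.linalg.inv(K(c))@np.c_[np.array(p,float),np.ones(len(p))].T).T
    return o+d*((z-o[2])/d[:,2])[:,None]
def proj(c,X):
    q=P(c)@np.c_[X,np.ones(len(X))].T; return (q[:2]/q[2]).T
E
python3 - <<'E'
from h import *;import pickle
np.set_printoptions(precision=4,suppress=True)
d=pickle.load(open("v0.pkl","rb"))
# order: (-x-y),(-x+y),(+x+y),(+x-y)
S=dict(jig=[(118,40),(375,75),(342,300),(60,258)],off=[(107,192),(280,215),(272,271),(94,250)],tray=[(467,138),(717,163),(748,467),(452,441)])
I=dict(jig=[(409,58),(380,197),(133,152),(188,22)],off=[(250,41),(210,128),(165,119),(198,36)],tray=[(416,353),(403,560),(24,490),(88,299)])
for k in S:
    a=(np.array(S[k])+.5)/4-.5+[300,165]; b=(np.array(I[k])+.5)/(447/170)-.5+[240,215]
    X=tri(d["scene"],a,d["side"],b); print(k,X,"centre",X.mean(0))
    ex=(X[2]+X[3]-X[0]-X[1])/2; ey=(X[1]+X[2]-X[0]-X[3])/2
    print(" Lx",np.linalg.norm(ex[:2]),"yaw",np.arctan2(ex[1],ex[0])," Ly",np.linalg.norm(ey[:2]),"yaw",np.arctan2(-ey[0],ey[1]))
    for n,p in(("scene",a),("side",b)): print("  ",n,plane(d[n],p,X[:,2].mean())[:,:2].mean(0))
E
```

```text
jig [[ 0.4074 -0.1441  0.1422]
 [ 0.4243  0.0143  0.1427]
 [ 0.6106 -0.0047  0.1416]
 [ 0.5945 -0.1616  0.1422]] centre [ 0.5092 -0.074   0.1422]
 Lx 0.1875997493834332 yaw -0.09736209298902279  Ly 0.15852796747983966 yaw -0.10464092051947212
   scene [ 0.51   -0.0736]
   side [ 0.5087 -0.075 ]
off [[ 0.54   -0.1408  0.1439]
 [ 0.555  -0.0388  0.145 ]
 [ 0.5929 -0.0434  0.1418]
 [ 0.5841 -0.1442  0.1411]] centre [ 0.568  -0.0918  0.1429]
 Lx 0.041190032493444266 yaw -0.0974617757499939  Ly 0.10209949313510548 yaw -0.11726156386189564
   scene [ 0.5688 -0.0913]
   side [ 0.5676 -0.0928]
tray [[0.3866 0.0845 0.0595]
 [0.3923 0.2435 0.0593]
 [0.6397 0.2316 0.0583]
 [0.6336 0.0679 0.0527]] centre [0.513  0.1569 0.0574]
 Lx 0.24761801515776333 yaw -0.05749652032379538  Ly 0.16144078853630017 yaw -0.03692024627442953
   scene [0.5131 0.1572]
   side [0.5125 0.1568]
```

The jig centre is (0.509, -0.074) with yaw about -0.10 rad and its top at 0.142 m, which means about 6 mm of lift. The tray centre is (0.513, 0.157) with yaw about -0.05 rad. Sizes match the text. I'll turn the tool so its x axis runs along jig y and its y axis along jig x, then go beyond the tray.

```bash
python3 -m handwheel '[[0,0,-0.006,0,0,-7.55,0],[0,0,-0.006,0,0,-7.55,0],[0,0,-0.006,0,0,-7.55,0],[0,0,-0.006,0,0,-7.55,0],[0,0,-0.006,0,0,-7.55,0],[0,0,-0.006,0,0,-7.55,0],[0,0,-0.006,0,0,-7.55,0],[0,0,-0.006,0,0,-7.6,0],[0,0,0,0,0,0,0]]' && python3 -m handwheel '[[0.047,0.01,0,0,0,0,0],[0.047,0.01,0,0,0,0,0],[0.047,0.01,0,0,0,0,0],[0.047,0.01,0,0,0,0,0],[0.047,0.01,0,0,0,0,0],[0.047,0.01,0,0,0,0,0],[0.047,0.01,0,0,0,0,0],[0.047,0.01,0,0,0,0,0],[0.047,0.01,0,0,0,0,0],[0,0,0,0,0,0,0]]'
```

```text
clock: 1.05
ee_pos: [0.252, -0.5722, 0.2879]
orientation: [3.141, 0.001, 1.47]
contact_force: [1.1, 0.7, 0.5]
width: 0.0856
grip_force: 0.0
clock: 2.05
ee_pos: [0.3838, -0.1543, 0.2868]
orientation: [-3.14, -0.003, 1.474]
contact_force: [0.7, 0.1, -1.2]
width: 0.0854
grip_force: 0.0
```

```bash
python3 -m handwheel '[[0.0485,0.0107,0,0,0,0,0],[0.0485,0.0107,0,0,0,0,0],[0.0485,0.0107,0,0,0,0,0],[0.0485,0.0107,0,0,0,0,0],[0.0485,0.0107,0,0,0,0,0],[0.0485,0.0107,0,0,0,0,0],[0.0485,0.0107,0,0,0,0,0],[0.0485,0.0107,0,0,0,0,0],[0.0485,0.0107,0,0,0,0,0],[0,0,0,0,0,0,0]]'
python3 - <<'E'
from plant import bot,cams
from h import *;import pickle
c=cams.camera("wrist"); pickle.dump(c,open("w1.pkl","wb")); cv2.imwrite("pics/w1.png",c["img"][:,:,::-1])
s=bot.observe();p=s["ee_pos"]-[.509,-.074,0];a=.101
print(s["ee_pos"],"jig x,y",p[0]*np.cos(a)-p[1]*np.sin(a),p[0]*np.sin(a)+p[1]*np.cos(a))
E
```

```text
clock: 3.05
ee_pos: [0.5259, 0.269, 0.2866]
orientation: [3.14, -0.003, 1.472]
contact_force: [-1.1, 0.5, -0.2]
width: 0.0858
grip_force: 0.0
[0.52458907 0.2661711  0.28632641] jig x,y -0.018789273173001185 0.3400093570816182
```

View pics/w1.png

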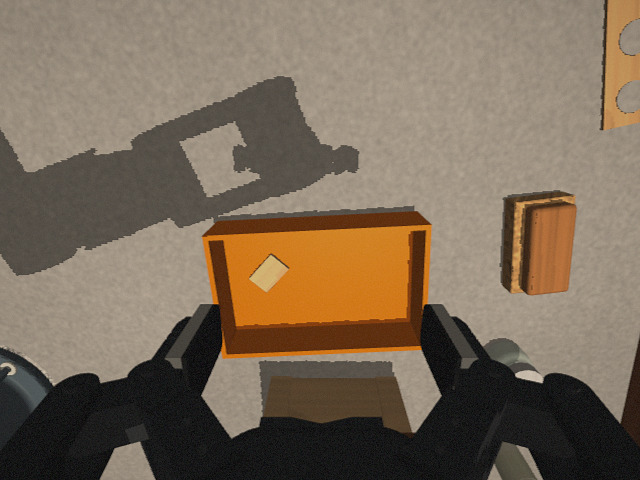

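The wrist view shows the tray with its far (+y) rim running from (204,237) to (431,225), with free bench beyond it. The sander at (540,243) is well off to the side. I'll check the rim position against the tool.

Run:
```python
from h import *;import pickle
c=pickle.load(open("w1.pkl","rb"));a=.101
X=plane(c,[(204,237),(431,225),(426,347),(222,356)],.06)
p=X[:,:2]-[.509,-.074]
print(np.c_[X,p[:,0]*np.cos(a)-p[:,1]*np.sin(a),p[:,0]*np.sin(a)+p[:,1]*np.cos(a)].round(4))
```

```text
[[ 0.3945  0.2418  0.06   -0.1457  0.3026]
 [ 0.6414  0.2308  0.06    0.101   0.3166]
 [ 0.6353  0.0751  0.06    0.1107  0.1611]
 [ 0.3849  0.0872  0.06   -0.1397  0.1479]]
```

```bash
python3 -m handwheel '[[0.004,0,0.03,0,0,0,0],[0,0,0.03,0,0,0,0],[0,0,0.03,0,0,0,0],[0,0,0.03,0,0,0,0],[0,0,0.03,0,0,0,0],[0,0,0.03,0,0,0,0],[0,0,0.03,0,0,0,0],[0,0,0.03,0,0,0,0],[0,0,0.008,0,0,0,0],[0,0,0.008,0,0,0,0]]' && python3 -m handwheel '[[0,0,0,0,0,0,0]]'; python3 -c "
from plant import bot;print(bot.tips_ahead)"
```

```text
clock: 4.1
ee_pos: [0.5243, 0.2669, 0.0309]
orientation: [-3.141, 0.001, 1.467]
contact_force: [-0.2, 0.5, 0.4]
width: 0.0853
grip_force: 0.0
clock: 4.2
ee_pos: [0.5245, 0.2675, 0.0313]
orientation: [-3.141, 0.0, 1.468]
contact_force: [-0.0, -0.6, 1.1]
width: 0.0854
grip_force: 0.0
0.008
```

```bash
python3 -m handwheel '[[-0.006,0,0,0,0,0,0],[-0.006,0,0,0,0,0,0],[-0.006,0,0,0,0,0,0],[-0.006,0,0,0,0,0,0],[-0.006,0,0,0,0,0,0],[-0.006,0,0,0,0,0,0],[-0.006,0,0,0,0,0,0],[-0.006,0,0,0,0,0,0],[-0.006,0,0,0,0,0,0],[-0.006,0,0,0,0,0,0]]' && python3 -m handwheel '[[-0.004,0,0,0,0,0,0],[-0.004,0,0,0,0,0,0],[-0.004,0,0,0,0,0,0]]'
```

```text
clock: 5.2
ee_pos: [0.5178, 0.2082, 0.0312]
orientation: [-3.141, 0.0, 1.47]
contact_force: [-0.2, 4.1, 3.6]
width: 0.0855
grip_force: 2.2
clock: 5.5
ee_pos: [0.5166, 0.1964, 0.0311]
orientation: [-3.141, 0.0, 1.47]
contact_force: [0.1, 3.8, 2.3]
width: 0.0852
grip_force: 2.0
```

```bash
python3 -m handwheel '[[-0.003,0,0,0,0,0,0],[-0.003,0,0,0,0,0,0]]';python3 -m handwheel '[[-0.003,0,0,0,0,0,0],[-0.002,0,0,0,0,0,0]]'
```

```text
clock: 5.7
ee_pos: [0.5162, 0.1905, 0.0312]
orientation: [-3.141, 0.0, 1.47]
contact_force: [-0.6, 4.1, 1.4]
width: 0.0852
grip_force: 1.9
clock: 5.9
ee_pos: [0.5157, 0.1854, 0.0312]
orientation: [-3.141, 0.0, 1.47]
contact_force: [0.5, 3.2, 1.0]
width: 0.0855
grip_force: 1.7
```

```bash
python3 -m handwheel '[[-0.002,0,0,0,0,0,0],[-0.002,0,0,0,0,0,0]]';python3 -m handwheel '[[-0.002,0,0,0,0,0,0],[-0.002,0,0,0,0,0,0]]'
```

```text
clock: 6.1
ee_pos: [0.5153, 0.1816, 0.0312]
orientation: [-3.141, 0.0, 1.47]
contact_force: [0.7, 3.2, 1.6]
width: 0.0852
grip_force: 1.6
clock: 6.3
ee_pos: [0.5149, 0.1776, 0.0312]
orientation: [-3.141, 0.0, 1.47]
contact_force: [-0.6, 3.7, -0.5]
width: 0.0854
grip_force: 1.4
```

```bash
python3 -m handwheel '[[-0.0015,0,0,0,0,0,0],[-0.0015,0,0,0,0,0,0]]'
```

```text
clock: 6.5
ee_pos: [0.5146, 0.1746, 0.0312]
orientation: [-3.141, 0.0, 1.47]
contact_force: [-0.0, 2.6, 0.2]
width: 0.0854
grip_force: 1.3
```

```bash
for i in 1; do python3 -m handwheel '[[-0.0015,0,0,0,0,0,0],[-0.001,0,0,0,0,0,0]]'; done;  python3 -m handwheel '[[-0.001,0,0,0,0,0,0],[-0.001,0,0,0,0,0,0]]'
```

```text
clock: 6.7
ee_pos: [0.5149, 0.1728, 0.0313]
orientation: [3.141, -0.001, 1.468]
contact_force: [0.8, 7.2, -1.7]
width: 0.0854
grip_force: 3.8
clock: 6.9
ee_pos: [0.515, 0.1726, 0.0314]
orientation: [3.14, -0.004, 1.467]
contact_force: [0.5, 17.1, -2.2]
width: 0.0852
grip_force: 8.5
```

It's in contact at 17 N, where the leg contact was expected. One slightly firmer press, then back off and look.

```bash
python3 -m handwheel '[[-0.001,0,0,0,0,0,0],[0,0,0,0,0,0,0]]';python3 -m handwheel '[[0.003,0,0,0,0,0,0],[0.02,0,0,0,0,0,0],[0.02,0,0,0,0,0,0],[0,0,-0.03,0,0,0,0],[0,0,-0.045,0,0,0,0],[0,0,-0.045,0,0,0,0],[0,0,-0.045,0,0,0,0],[0,0,-0.045,0,0,0,0],[0,0,0,0,0,0,0]]'
python3 - <<'E'
from plant import bot,cams
from h import *;import pickle
d={n:cams.camera(n) for n in("scene","side")}; pickle.dump(d,open("v1.pkl","wb"))
a=d["scene"]["img"][165:315,300:500,::-1]; b=d["side"]["img"][215:415,230:416,::-1]
cv2.imwrite("pics/c1.png",np.hstack([cv2.resize(a,(400,300),interpolation=cv2.INTER_CUBIC),cv2.resize(b,(279,300))]) if 0 else np.vstack([cv2.resize(a,(372,279),interpolation=cv2.INTER_CUBIC),np.zeros((0,372,3),np.uint8)]) if 0 else np.hstack([cv2.resize(a,(400,300),interpolation=cv2.INTER_CUBIC)[:, :],cv2.resize(b,(372,400),interpolation=cv2.INTER_CUBIC)[:300]]) if 0 else np.hstack([np.vstack([cv2.resize(a,(428,321),interpolation=cv2.INTER_CUBIC),np.zeros((79,428,3),np.uint8)]),cv2.resize(b,(372,400),interpolation=cv2.INTER_CUBIC)]))
E
```

```text
clock: 7.1
ee_pos: [0.515, 0.1726, 0.0314]
orientation: [3.14, -0.005, 1.467]
contact_force: [1.0, 17.8, -2.3]
width: 0.0853
grip_force: 8.7
clock: 8.0
ee_pos: [0.5224, 0.2122, 0.248]
orientation: [3.128, -0.003, 1.47]
contact_force: [1.2, 0.2, 0.1]
width: 0.0852
grip_force: 0.0
```

View pics/c1.png

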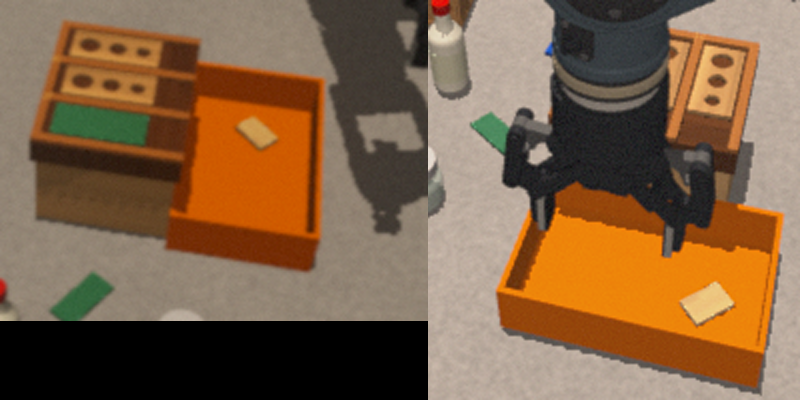

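The tray sits square and snug against the jig end: its near wall tucks under the edge at about (185,150), and its far rim is parallel. Next I'll shut the gripper and go over the tail third of the offcut.

```bash
python3 -m handwheel '[[-0.046,0.0109,0,0,0,0,1],[-0.046,0.0109,0,0,0,0,1],[-0.046,0.0109,0,0,0,0,1],[-0.046,0.0109,0,0,0,0,1],[-0.046,0.0109,0,0,0,0,1],[-0.046,0.0109,0,0,0,0,1],[-0.046,0.0109,0,0,0,0,1],[0,0,0,0,0,0,1],[0,0,0,0,0,0,1],[0,0,0,0,0,0,1]]' 20
python3 - <<'E'
from plant import bot,cams
from h import *;import pickle
c=cams.camera("wrist"); pickle.dump(c,open("w2.pkl","wb")); cv2.imwrite("pics/w2.png",c["img"][:,:,::-1])
s=bot.observe();p=s["ee_pos"]-[.509,-.074,0];a=.101
print(s["ee_pos"],"jig x,y",p[0]*np.cos(a)-p[1]*np.sin(a),p[0]*np.sin(a)+p[1]*np.cos(a),s["contact_force"],bot.tips_ahead,s["width"],s["orientation"])
E
```

```text
clock: 9.1
ee_pos: [0.5606, -0.1147, 0.2397]
orientation: [-3.137, -0.001, 1.47]
contact_force: [0.4, -0.2, 0.1]
width: -0.0
grip_force: 0.0
[ 0.56091917 -0.11427658  0.2401334 ] jig x,y 0.05571560660299771 -0.03483640106515044 [0.46393924 0.68213368 0.2981679 ] 0.008 0.00012867468760137456 [-3.13843426e+00 -1.14427801e-03  1.47127867e+00]
```

View pics/w2.png

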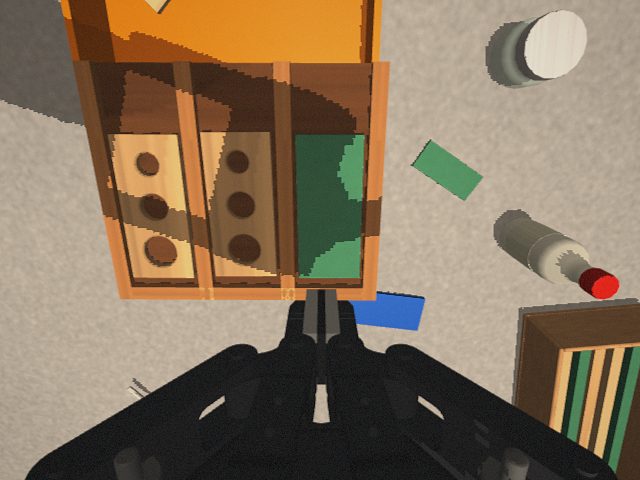

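The wrist view shows the offcut at corners (296,134), (365,136), (360,278), (299,277), the jig edge horizontal at row 62 (so the tool is square to it), and the shut tips at (320,292).

Run:
```python
from h import *;import pickle
c=pickle.load(open("w2.pkl","rb"));a=.101
def J(X):
    p=X[:,:2]-[.509,-.074]; return np.c_[p[:,0]*np.cos(a)-p[:,1]*np.sin(a),p[:,0]*np.sin(a)+p[:,1]*np.cos(a)].round(4)
q=plane(c,[(296,134),(365,136),(360,278),(299,277)],.142);print(J(q),J(q).mean(0),"tool",J(np.array([[.5608,-.1145,0]])))
print("edge/back corners",J(plane(c,[(75,62),(388,62),(376,299),(121,299)],.142)))
print("tip px",proj(c,np.array([[.5608,-.1145,z] for z in(.232,.24,.219)])))
d=pickle.load(open("v1.pkl","rb"))["scene"]
r=(np.array([(322,80),(320,237),(167,218)])+.5)/2.14-.5+[300,165]
print("tray rim",J(plane(d,r,.06)))
```

```text
[[ 0.0384  0.0372]
 [ 0.0826  0.036 ]
 [ 0.0829 -0.064 ]
 [ 0.0383 -0.0632]] [ 0.06055 -0.0135 ] tool [[ 0.0556 -0.0351]]
edge/back corners [[-0.0941  0.079 ]
 [ 0.0947  0.0788]
 [ 0.0955 -0.0812]
 [-0.0956 -0.0816]]
tip px [[322.85492867 304.91752432]
 [322.87187211 314.08643902]
 [322.83055962 291.7302537 ]]
tray rim [[-0.1431  0.2322]
 [ 0.1003  0.2342]
 [ 0.1066  0.0723]]
```

```bash
python3 -m handwheel '[[-0.0085,0.005,0.02,0,0,0,1],[0,0,0.02,0,0,0,1],[0,0,0.015,0,0,0,1],[0,0,0.01,0,0,0,1],[0,0,0.005,0,0,0,1],[0,0,0,0,0,0,1],[0,0,0,0,0,0,1]]'; python3 -m handwheel '[[0,0,0.003,0,0,0,1],[0,0,0.003,0,0,0,1],[0,0,0,0,0,0,1]]'
```

```text
clock: 9.85
ee_pos: [0.5666, -0.1246, 0.1719]
orientation: [3.14, 0.0, 1.471]
contact_force: [0.0, -1.2, -0.5]
width: 0.0003
grip_force: 0.0
clock: 10.15
ee_pos: [0.566, -0.1249, 0.1652]
orientation: [-3.141, -0.0, 1.47]
contact_force: [0.2, -0.5, 0.3]
width: -0.0002
grip_force: 0.0
```

```bash
python3 -m handwheel '[[0,0,0.002,0,0,0,1],[0,0,0.002,0,0,0,1]]';python3 -m handwheel '[[0,0,0.002,0,0,0,1],[0,0,0.002,0,0,0,1],[0,0,0,0,0,0,1]]'
```

```text
clock: 10.35
ee_pos: [0.5662, -0.125, 0.1613]
orientation: [3.141, 0.0, 1.47]
contact_force: [0.3, 1.3, 0.0]
width: -0.0001
grip_force: 0.0
clock: 10.65
ee_pos: [0.5659, -0.1248, 0.1569]
orientation: [-3.141, -0.0, 1.47]
contact_force: [-0.2, -0.2, 0.2]
width: -0.0
grip_force: 0.0
```

```bash
python3 -m handwheel '[[0,0,0.002,0,0,0,1],[0,0,0.002,0,0,0,1],[0,0,0,0,0,0,1]]'; python3 -m handwheel '[[0,0,0.001,0,0,0,1],[0,0,0.001,0,0,0,1]]'
```

```text
clock: 10.95
ee_pos: [0.5659, -0.1248, 0.153]
orientation: [-3.141, -0.0, 1.47]
contact_force: [-0.4, 0.2, 0.2]
width: -0.0005
grip_force: 0.0
clock: 11.15
ee_pos: [0.5663, -0.1249, 0.1519]
orientation: [3.141, 0.0, 1.47]
contact_force: [-1.7, 1.4, 9.8]
width: -0.0001
grip_force: 4.7
```

Contact at z 0.152 with 9.8 N. I'll ease off a little.

```bash
python3 -m handwheel '[[0,0,-0.0004,0,0,0,1],[0,0,0,0,0,0,1]]'; python3 -c "
from plant import bot,cams
for i in range(3): print(bot.observe()['contact_force']); cams.camera('side')"
```

```text
clock: 11.35
ee_pos: [0.5663, -0.1249, 0.152]
orientation: [3.141, 0.0, 1.47]
contact_force: [-0.4, 0.2, 1.4]
width: 0.0003
grip_force: 1.1
[-0.44557259  0.19813387  1.3734137 ]
[-0.08163338  0.52146929  2.14800764]
[-0.70780842 -0.0531003   2.82210873]
```

```bash
python3 -m handwheel '[[0,0,0.0002,0,0,0,1],[0,0,0,0,0,0,1]]'; python3 -c "
from plant import bot,cams
for i in range(3): print(bot.observe()['contact_force']); cams.camera('side')"
```

```text
clock: 11.7
ee_pos: [0.5663, -0.1249, 0.1519]
orientation: [3.141, 0.0, 1.47]
contact_force: [-1.0, 0.9, 4.2]
width: -0.0005
grip_force: 2.6
[-1.04092593  0.94856604  4.1717415 ]
[-1.32053613  0.76312345  5.42025101]
[-1.36605954 -0.22659368  5.50911443]
```

~5 N. Now I'll drag slowly along the slot, watching the force.

```bash
python3 -m handwheel '[[0.002,0,0,0,0,0,1],[0.002,0,0,0,0,0,1],[0.003,0,0,0,0,0,1]]'; python3 -m handwheel '[[0.003,0,0,0,0,0,1],[0.003,0,0,0,0,0,1],[0.003,0,0,0,0,0,1]]'
python3 - <<'E'
from plant import cams
from h import *;import pickle
c=cams.camera("wrist");pickle.dump(c,open("w3.pkl","wb"))
h=cv2.cvtColor(c["img"],cv2.COLOR_RGB2HSV);m=cv2.inRange(h,(55,90,25),(95,255,255))
n,l,s,_=cv2.connectedComponentsWithStats(m);print([x.tolist() for x in s if x[4]>300][1:])
E
```

```text
clock: 12.15
ee_pos: [0.5675, -0.1184, 0.1519]
orientation: [3.14, 0.001, 1.47]
contact_force: [-0.1, -1.8, 5.4]
width: 0.0003
grip_force: 2.6
clock: 12.45
ee_pos: [0.5684, -0.1092, 0.1519]
orientation: [3.14, 0.001, 1.47]
contact_force: [-0.1, -1.6, 5.8]
width: 0.0
grip_force: 2.6
[[261, 118, 112, 221, 19142], [428, 154, 89, 75, 3091], [614, 425, 26, 55, 855]]
```

```bash
python3 -c "
from h import *;import pickle
c=pickle.load(open('w3.pkl','rb'));p=plane(c,[(320,118)],.142)[0,:2]-[.509,-.074];print(p[0]*.1008+p[1]*.9949)"; python3 -m handwheel '[[0.004,0,0,0,0,0,1],[0.004,0,0,0,0,0,1],[0.004,0,0,0,0,0,1],[0.004,0,0,0,0,0,1],[0.004,0,0,0,0,0,1]]'
```

```text
0.05274707431733531
clock: 13.0
ee_pos: [0.5705, -0.0893, 0.1519]
orientation: [3.14, 0.001, 1.47]
contact_force: [-0.2, -1.8, 5.6]
width: 0.0001
grip_force: 2.7
```

The offcut is following the finger: its front is at 52.7 mm, as expected. I'll keep dragging.

```bash
python3 -m handwheel '[[0.004,0,0,0,0,0,1],[0.004,0,0,0,0,0,1],[0.004,0,0,0,0,0,1],[0.004,0,0,0,0,0,1],[0.004,0,0,0,0,0,1],[0.004,0,0,0,0,0,1]]' && python3 -m handwheel '[[0.004,0,0,0,0,0,1],[0.004,0,0,0,0,0,1],[0.004,0,0,0,0,0,1],[0.004,0,0,0,0,0,1],[0.004,0,0,0,0,0,1],[0.004,0,0,0,0,0,1]]'
```

```text
clock: 13.6
ee_pos: [0.5728, -0.0653, 0.1519]
orientation: [3.14, 0.001, 1.47]
contact_force: [0.3, -0.6, 6.0]
width: -0.0
grip_force: 2.7
clock: 14.2
ee_pos: [0.5752, -0.0415, 0.1519]
orientation: [3.14, 0.001, 1.47]
contact_force: [-0.4, -0.2, 5.4]
width: -0.0002
grip_force: 2.7
```

Run:
```python
from plant import cams,bot
from h import *
c=cams.camera("wrist");print(bot.observe()["contact_force"])
m=cv2.inRange(cv2.cvtColor(c["img"],cv2.COLOR_RGB2HSV),(55,90,25),(95,255,255))
n,l,s,_=cv2.connectedComponentsWithStats(m);print([x.tolist() for x in s if x[4]>300][1:])
b=max(s[1:],key=lambda x:x[4]);p=plane(c,[(320,b[1])],.142)[0,:2]-[.509,-.074];print("front y'",p[0]*.1008+p[1]*.9949)
```

```text
[ 0.39598381 -0.61707724  5.44135303]
[[261, 118, 112, 221, 19008], [421, 235, 83, 66, 2504]]
front y' 0.12087847622478386
```

Front is at 121 mm, so the centre is at 71 mm. Another 22 mm, then release upward.

```bash
python3 -m handwheel '[[0.004,0,0,0,0,0,1],[0.004,0,0,0,0,0,1],[0.005,0,0,0,0,0,1],[0.005,0,0,0,0,0,1],[0.004,0,0,0,0,0,1],[0,0,-0.02,0,0,0,1],[-0.02,0,-0.04,0,0,0,1],[-0.02,0,-0.04,0,0,0,1],[-0.02,0,0,0,0,0,1],[0,0,0,0,0,0,1]]'; python3 -m handwheel '[[0,0,0,0,0,0,1],[0,0,0,0,0,0,1],[0,0,0,0,0,0,1],[0,0,0,0,0,0,1],[0,0,0,0,0,0,1]]'
python3 - <<'E'
from plant import cams
from h import *
s=cams.camera("scene")["img"][165:315,290:490,::-1];d=cams.camera("side")["img"][205:415,230:416,::-1]
a=cv2.resize(s,(428,321),interpolation=cv2.INTER_CUBIC);b=cv2.resize(d,(372,420),interpolation=cv2.INTER_CUBIC)
cv2.imwrite("pics/c2.png",np.hstack([np.vstack([a,np.zeros((99,428,3),np.uint8)]),b]))
E
```

```text
clock: 15.25
ee_pos: [0.5711, -0.0809, 0.2523]
orientation: [3.14, 0.001, 1.467]
contact_force: [0.2, 0.2, -0.6]
width: -0.0002
grip_force: 0.0
clock: 15.75
ee_pos: [0.5707, -0.0785, 0.2511]
orientation: [-3.141, -0.0, 1.471]
contact_force: [0.4, 0.3, -0.2]
width: -0.0001
grip_force: 0.0
```

View pics/c2.png

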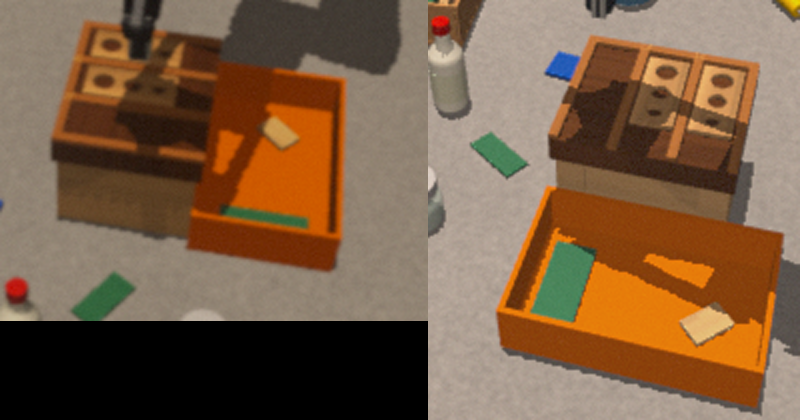

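The offcut lies flat in the tray, at (563,282) in the side half of the picture. The ribs are still in their slots and the tray is unmoved against the jig. Handing in.

```bash
python3 -c "
from plant import workorder;print(workorder.hand_in())"
```

```text
the job is handed in; nothing more can be done
None
```

I pushed the tray snug and square against the jig, then slid the green offcut along its slot at about 5–6 N (brief peak about 10 N at first touch) until it dropped into the tray; the ribs and the rest of the bench were left alone, and the job is handed in.

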